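# Find the left-hand gland nut by feel, slacken it and draw its plug

## Robot

A 6-joint arm with a two-finger parallel gripper is mounted at the origin on the work surface. World frame = base frame: x ahead of the robot, y to its left, z up, the work surface at z = 0. Lengths are in m, angles in rad, forces in N, time in s.
With the tool pointing down it reaches from about 0.35 to 0.975 m from the base axis. Payload 4.9 kg.
Tool frame: the origin (TCP) lies between the finger pads; the fingertips stand 19 mm ahead of it and the grasp point (between the pads) is the TCP; z points along the fingers, y is the direction in which the jaws open and shut (so a half turn about z gives the same grasp; the last joint's range is limited). The gripper opens to 85 mm and grips with 20 to 120 N. Pads are 22 mm wide; open, the fingers measure 114 mm over their backs; the gripper's body (76 mm by 85 mm) begins 54 mm behind the grasp point. The pads swing forward as they close: fully open they stand 13 mm farther back than shut.
Start: joints at [1.152, 0.053, 1.613, -0, 1.476, -0.119], TCP at [0.185, 0.597, 0.25] pointing down, gripper open.
Joint ranges: [-3.01, 3.01], [-1.01, 2.22], [0.06, 2.58], [-1.02, 4.17], [0.09, 2.62], [-3.14, 3.14]. Speed limits (rad/s): [2.57, 2.57, 3.14, 3.14, 3.14, 3.14].

## Interface

Orientations are given as a unit quaternion [w, x, y, z].
In Python, from plant import state, grab_frame, calibration, job_done gives the robot as it stands. The module is installed in compiled form; this text tells all that it offers.
- The arm moves only by the tool servo_tool, never from a script. Its argument "deltas" is a list that holds one entry, the list of rows, each a list of 5 numbers: the finger opening in mm, from 0 to 85.4, then the shift along the world's x, y, z in mm, then the turn about the world's z in units of 6 degrees (1.0 is 6 degrees). A call has 1 to 5 rows; each row is the pose to reach, as a shift and turn from the pose commanded when the call began; what a row does not reach only later rows make up. A row lasts 1/8 s, in which the tool goes at most 62.5 mm and 10.7 degrees, less where a joint would pass 70% of its speed; a pose out of reach is approached as far as the arm can. A call with a gripper value outside its range is refused whole. The fingers move at their own pace and stop on an object; the grip force is fixed at half the most. Time passes only in rows, so rows that repeat a pose let the fingers close. It gives the time, the measured TCP pose, the force and the opening at its end, in the units of the state.
- state(): the state, without advancing time (a new reading comes with each control period).
- grab_frame(name): name is "scene" or "top" or "wrist"; returns the picture (420x560x3 uint8, red, green, blue); there is no depth.
- calibration(name): a dict with "intrinsics" (3x3 intrinsics, pixels), "world_from_camera" (4x4, takes a point from camera to world coordinates). Camera axes: x right, y down, z forward; pixel columns grow to the right and rows downward; lengths in m; the calibration is good to about 2 mm. A picture is of the moment at which its call begins: read the wrist's pose just before it. calibration takes no time and is no camera call; for the wrist camera it gives the pose at the moment of the call.
- job_done(): hands the job in, once; it reports no verdict.
The state is a dict: "time": time; "joint_pos": joint angles; "joint_vel": joint speeds; "joint_efforts": joint torques, N m; "tool_pos": TCP position; "tool_rot": TCP orientation; "contact_force": force on the tool from outside, world axes, zero at the start; "ft_torque": the same for the moment, N m; "gripper_width": opening from 0.0 (shut) to 1.0 (fully open).
Only numpy, scipy, OpenCV 4.12 (cv2) and the standard library are available. Lean on these libraries where they do the work, as an engineer would, in place of code of your own. Each camera call takes 0.05 s, during which the arm holds its last target.

## Task

One of these two gas test ports is the fuel-gas one, the one whose gland nut has a left-hand thread; the markings are gone, so feel the nuts gently both ways to find which it is, without forcing either of them in its tightening direction. Slacken the left-hand nut until its plug comes free, draw the plug out without tugging at it while it is still held, and set it down in the sheet-metal tray, standing or lying, without dropping it from a height. Leave the other port as tight as you found it with its plug in, and everything else on the bench where it is.

Things in the scene. Friction and masses are not known exactly. Their poses are not given: they have to be found in the camera images.
- port_1: gas test port, fixed: steel block 60 x 60 mm, 55 mm high, on a 100 x 90 mm base plate; gauge on its local -x side, copper pipe with valve on +x, all below 60 mm. On top a brass hexagonal gland nut; the round steel head of the blanking plug stands out of it. Origin: centre of the base's underside, on the axis of nut and plug. The two ports look alike and change places
- nut_1 (a joint): angle of port_1's gland nut, rad, counter-clockwise from above positive, 0 as found (tight). Thread hand unmarked. Slackening: steady drag of 0.2 to 0.6 N m, the plug is free after about 1.75 rad, a ring stops the nut at 3.3, so it stays on. Tightening: torque climbs 5 to 6 N m per rad on top of the drag; some 0.2 rad is the most it stands. It stays where it is left, springing back at most 0.15
- nut_1_mid (a point): centre of port_1's gland nut, on its upright axis, 82 mm above the bench. Nut 38 mm across flats, 24 mm high (70 to 94 mm above the bench), same height as it turns. The neck below is 32 mm across flats, the block's top at 55 mm: fingertips may reach 10 mm below the nut. Turns with the nut: its x axis is square on one flat, the others follow every 60 degrees
- plug_1: steel blanking plug of port_1, 95 mm long, 100 to 210 g, round. Origin: centre of its foot; own z towards the head. Diameter 18 mm, with a 10 mm waist 38 to 54 mm from the foot (held there by the collet), knurled head 25 mm across 67 to 95 mm from the foot. As found it stands upright, foot 30 mm and head 97 to 125 mm above the bench. Once free it draws straight up, clear of the nut after 65 mm
- plug_1_mid (a point): point on the axis of plug_1, halfway along it (47.5 mm from the foot); axes as the plug's
- port_2: gas test port, fixed: steel block 60 x 60 mm, 55 mm high, on a 100 x 90 mm base plate; gauge on its local -x side, copper pipe with valve on +x, all below 60 mm. On top a brass hexagonal gland nut; the round steel head of the blanking plug stands out of it. Origin: centre of the base's underside, on the axis of nut and plug. The two ports look alike and change places
- nut_2 (a joint): angle of port_2's gland nut, rad, counter-clockwise from above positive, 0 as found (tight). Thread hand unmarked. Slackening: steady drag of 0.2 to 0.6 N m, the plug is free after about 1.75 rad, a ring stops the nut at 3.3, so it stays on. Tightening: torque climbs 5 to 6 N m per rad on top of the drag; some 0.2 rad is the most it stands. It stays where it is left, springing back at most 0.15
- nut_2_mid (a point): centre of port_2's gland nut, on its upright axis, 82 mm above the bench. Nut 38 mm across flats, 24 mm high (70 to 94 mm above the bench), same height as it turns. The neck below is 32 mm across flats, the block's top at 55 mm: fingertips may reach 10 mm below the nut. Turns with the nut: its x axis is square on one flat, the others follow every 60 degrees
- plug_2: steel blanking plug of port_2, 95 mm long, 100 to 210 g, round. Origin: centre of its foot; own z towards the head. Diameter 18 mm, with a 10 mm waist 38 to 54 mm from the foot (held there by the collet), knurled head 25 mm across 67 to 95 mm from the foot. As found it stands upright, foot 30 mm and head 97 to 125 mm above the bench. Once free it draws straight up, clear of the nut after 65 mm
- plug_2_mid (a point): point on the axis of plug_2, halfway along it (47.5 mm from the foot); axes as the plug's
- tray: open sheet-metal tray, 240 mm (its x) by 150 mm (its y), walls 34 mm high and 4 mm thick, floor 4 mm thick, fixed to the bench on the left. Origin: centre of its underside. An elbow and a collar lie in its +x third, the rest is free
- elbow: brass pipe elbow, two 30 mm legs, lies in the tray near its +x end. A bystander. Origin: on the bench side, at the corner where the legs meet
- collar: steel collar, 30 mm across, 12 mm high, lies in the tray near its +x end. A bystander. Origin: centre of its underside
- tape_spool: small white spool, 44 mm across, 14 mm high, beside port_1 on its local -y side. A bystander. Origin: centre of its underside
- tee: brass pipe tee, 50 mm long, 24 mm thick, beside port_2 on its local -y side. A bystander. Origin: centre of its underside
- spanner: flat steel open-ended spanner, 220 mm long, lies behind the left port, along the bins. A bystander. Origin: centre of its underside
- leak_spray: upright white spray bottle with a black head, 56 mm across, 175 mm high, behind the ports. A bystander. Origin: centre of its underside
- driver: screwdriver with a black handle, 200 mm long, on the right of the bench. A bystander. Origin: centre of its underside
- seal_jar: low clear jar with a grey lid, 68 mm across, 70 mm high, at the back right. A bystander. Origin: centre of its underside
- neck_1 (a joint): angle of the brass neck of port_1 (hexagon between block and nut) in its block, rad, 0 as found; the nut's own angle counts from it. The neck must not turn: it gives way when the nut is forced the tightening way with more than about 1.5 N m
- neck_2 (a joint): angle of the brass neck of port_2 (hexagon between block and nut) in its block, rad, 0 as found; the nut's own angle counts from it. The neck must not turn: it gives way when the nut is forced the tightening way with more than about 1.5 N m

How it is judged:
By the outcome, as a careful person would: the job done as asked, in the order asked, and still so for the second after the job is handed in, with the robot touching nothing.
It also fails if it takes over 72 s, if anything falls off the work surface, if the arm or the gripper's body presses on something with over 40 N, if the wrist force passes 120 N, or if a joint passes its speed limit or range.

## Working session

There is one attempt and no reset: what is moved stays moved. The work goes in short steps, Python scripts to look and compute and a tool call to move; the robot and the scene stay as the last step left them, time stands still between calls to the robot, and variables do not carry over. Pictures are saved under pics/ and viewed, and the job is handed in when it is done.

Besides the shell and the picture viewer there is one more tool, called after "Request:" in YAML: its name, and indented under it one key for each argument. servo_tool: Moves the arm, as the interface text tells. Its arguments: {"type":"object","properties":{"deltas":{"type":"array","items":{"type":"array","items":{"type":"array","items":{"type":"number"}}}}},"required":["deltas"]}

```bash
mkdir -p pics
python3 - <<'E'
from plant import *
import cv2
print(state())
for n in ("scene","top","wrist"):
    c=calibration(n);print(n,c)
    cv2.imwrite(f"pics/a_{n}.png",grab_frame(n)[:,:,::-1])
E
```

```text
{'time': 0.0, 'joint_pos': array([ 1.15204984e+00,  5.33544637e-02,  1.61428038e+00,  2.96514846e-06,
        1.47600152e+00, -1.18994553e-01]), 'joint_vel': array([ 0.00053521, -0.00074282,  0.00198174,  0.00139822, -0.00084758,
        0.00030906]), 'joint_efforts': array([ 5.19209025e-04, -3.93695140e+01, -3.70168376e+01, -1.05462527e-04,
        7.18493204e-03, -1.43769881e-06]), 'tool_pos': array([0.18431053, 0.59659977, 0.2490726 ]), 'tool_rot': array([-2.72871176e-04,  1.49315553e-01,  9.88789068e-01, -9.84749654e-04]), 'contact_force': array([0.0712377 , 0.09843274, 0.33911041]), 'ft_torque': array([-0.06387074,  0.03124373, -0.00424611]), 'gripper_width': 0.9983469542997067}
scene {'intrinsics': array([[404.62838091,   0.        , 280.28876928],
       [  0.        , 404.62838091, 206.51119726],
       [  0.        ,   0.        ,   1.        ]]), 'world_from_camera': array([[-0.86907813,  0.28486595, -0.40441884,  0.96819433],
       [ 0.49451171,  0.47931169, -0.72506446,  0.66610064],
       [-0.0127035 , -0.83012751, -0.55742886,  0.62619299],
       [ 0.        ,  0.   
[... 219 characters left out ...]
om_camera': array([[ 0.0103834 , -0.98835794,  0.15179183,  0.36395108],
       [-0.99993394, -0.00951455,  0.00644918, -0.03817312],
       [-0.00492987, -0.15184877, -0.98839144,  1.35141846],
       [ 0.        ,  0.        ,  0.        ,  1.        ]])}
wrist {'intrinsics': array([[337.210222  ,   0.        , 278.25992564],
       [  0.        , 337.210222  , 207.23382143],
       [  0.        ,   0.        ,   1.        ]]), 'world_from_camera': array([[ 0.29642116,  0.91534408,  0.27254303,  0.11374548],
       [ 0.95505482, -0.28344149, -0.08678252,  0.61895994],
       [-0.00218586,  0.28601771, -0.95822184,  0.37335844],
       [ 0.        ,  0.        ,  0.        ,  1.        ]])}
```

View pics/a_top.png

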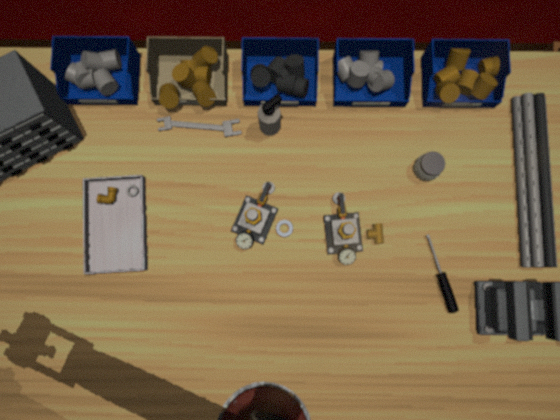

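View pics/a_scene.png

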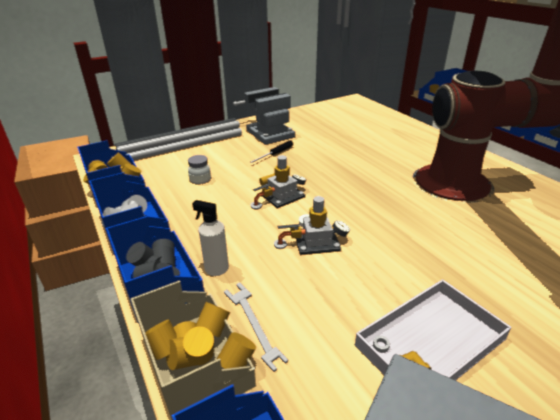

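View pics/a_wrist.png

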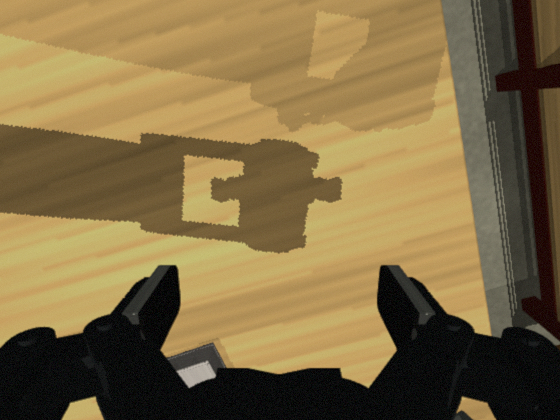

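```bash
cat > h.py <<'E'
from plant import *
import cv2, numpy as np
def ray(c,u,v,z):
    K=c["intrinsics"];T=c["world_from_camera"]
    d=T[:3,:3]@np.linalg.solve(K,[u,v,1.]);o=T[:3,3]
    return o+d*(z-o[2])/d[2]
def proj(c,p):
    T=c["world_from_camera"];q=T[:3,:3].T@(np.array(p)-T[:3,3]);q=c["intrinsics"]@q
    return q[:2]/q[2]
E
python3 - <<'E'
from h import *
im=cv2.imread("pics/a_top.png")
cv2.imwrite("pics/b.png",cv2.resize(im[170:280,220:370],None,fx=5,fy=5,interpolation=cv2.INTER_CUBIC))
im2=cv2.imread("pics/a_scene.png")
cv2.imwrite("pics/b2.png",cv2.resize(im2[145:260,235:365],None,fx=5,fy=5,interpolation=cv2.INTER_CUBIC))
c=calibration("top")
for n,u,v,z in [("p1",253,215,.125),("p2",346,230,.125),("trayA",87,180,.034),("trayB",144,178,.034),("trayC",147,271,.034),("trayD",86,274,.034),("spray",269,105,.175)]:
    print(n,ray(c,u,v,z))
E
```

```text
p1 [0.50968943 0.02912782 0.125     ]
p2 [ 0.47695653 -0.18614004  0.125     ]
trayA [0.60519912 0.45424881 0.034     ]
trayB [0.61168494 0.31063094 0.034     ]
trayC [0.37961666 0.29190842 0.034     ]
trayD [0.37078192 0.44142034 0.034     ]
spray [ 0.75841763 -0.00586878  0.175     ]
```

View pics/b.png

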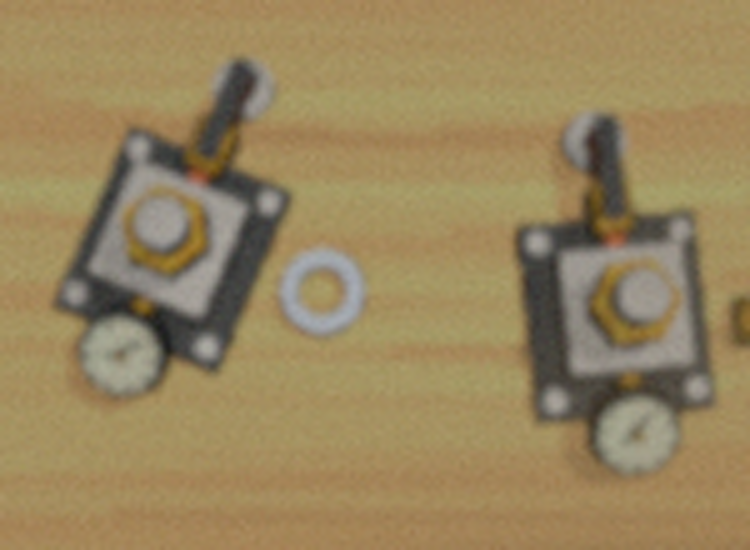

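View pics/b2.png

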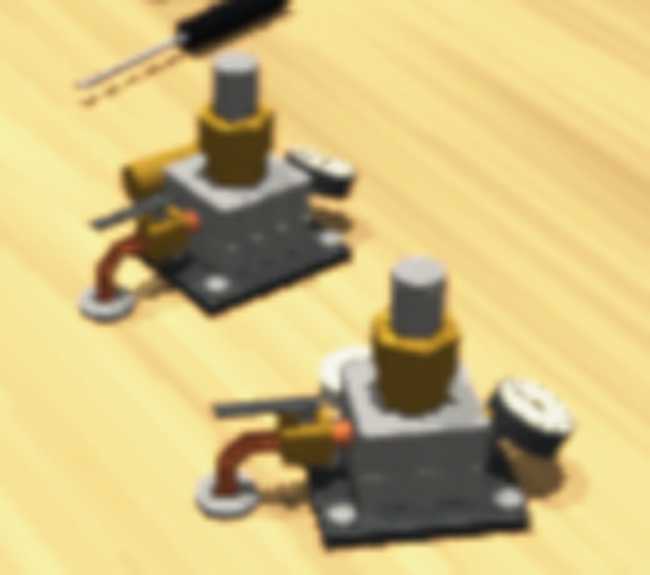

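Request:
servo_tool:
  deltas:
    - [[85,62,-54,0,0],[85,120,-108,0,0],[85,150,-160,0,0],[85,180,-215,0,0],[85,200,-260,0,0]]

```text
time: 0.78
tool_pos: [0.3765, 0.3526, 0.25]
tool_rot: [0.0, 0.149, 0.989, -0.0]
contact_force: [2.0, -0.4, 0.1]
gripper_width: 0.995
```

Request:
servo_tool:
  deltas:
    - [[85,30,-54,0,0],[85,60,-108,0,0],[85,90,-160,0,0],[85,115,-215,0,0],[85,128,-265,0,0]]

```text
time: 1.4
tool_pos: [0.5043, 0.0873, 0.25]
tool_rot: [-0.0, 0.15, 0.989, -0.0]
contact_force: [1.3, 0.8, -0.5]
gripper_width: 0.996
```

Request:
servo_tool:
  deltas:
    - [[85,0,-42,0,0],[85,0,-42,0,0],[85,0,-42,0,0]]

```text
time: 1.78
tool_pos: [0.5036, 0.0478, 0.25]
tool_rot: [-0.0, 0.149, 0.989, 0.0]
contact_force: [-0.5, 0.6, -0.1]
gripper_width: 0.995
```

Run:
```python
from h import *
import pickle
s=state();c=calibration("wrist");im=grab_frame("wrist")[:,:,::-1]
pickle.dump(c,open("c1.pkl","wb"))
cv2.imwrite("pics/c.png",im);print(s)
h=np.array([.5097,.0291,.125]);print(proj(c,h),proj(c,[.4770,-.186,.125]))
```

```text
{'time': 1.775, 'joint_pos': array([-5.27865076e-02, -2.37598303e-01,  1.88464580e+00,  5.07766199e-04,
        1.49502319e+00, -1.32372068e+00]), 'joint_vel': array([ 0.0226356 ,  0.00070956, -0.00240136, -0.00190779,  0.00077268,
       -0.00243187]), 'joint_efforts': array([-8.22096616e-01, -2.68139756e+01, -3.72188795e+01, -3.79216508e-02,
       -3.03835259e-03, -8.31995785e-04]), 'tool_pos': array([0.5035767 , 0.0478288 , 0.25003835]), 'tool_rot': array([-2.62443854e-04,  1.49389039e-01,  9.88778435e-01,  2.28773714e-04]), 'contact_force': array([-0.50541122,  0.59689799, -0.05386847]), 'ft_torque': array([-0.02070442,  0.00104029,  0.00235036]), 'gripper_width': 0.9953113340764245}
[257.51463216 220.8531356 ] [ -7.91424631 259.00159866]
```

View pics/c.png

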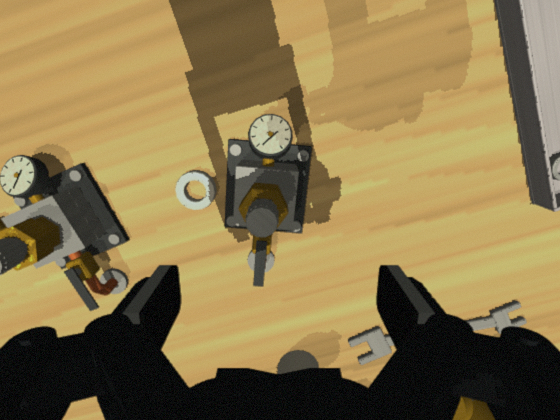

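Run:
```python
from h import *
im=cv2.imread("pics/c.png")
cv2.imwrite("pics/d.png",cv2.convertScaleAbs(cv2.resize(im[160:250,215:315],None,fx=7,fy=6.6,interpolation=cv2.INTER_CUBIC),alpha=1.8))
```

```text
(no output)
```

View pics/d.png

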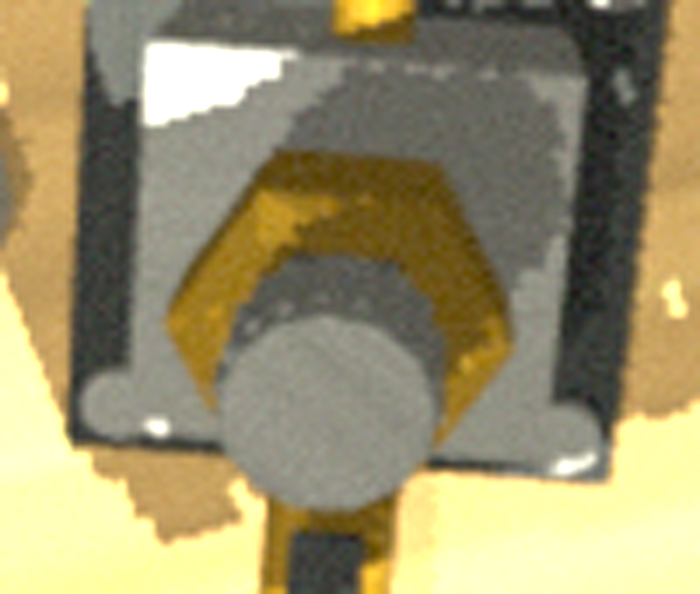

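Run:
```python
from h import *
import pickle
c=pickle.load(open("c1.pkl","rb"))
f=lambda x,y:((x+.5)/7-.5+215,(y+.5)/6.6-.5+160)
P=[ray(c,*f(*p),.094)[:2] for p in [(168,322),(265,188),(455,195),(514,332),(440,445)]]
print(np.round(P,4));ctr=(P[0]+P[3])/2
print("ctr",ctr)
for p in P: d=p-ctr;print(np.linalg.norm(d),np.degrees(np.arctan2(d[1],d[0]))%60)
h=ray(c,*f(328,412),.125);print("head",h)
ct=calibration("top");print(ray(ct,(159.5)/5-.5+220,222.5/5-.5+170,.125),ray(ct,642.5/5-.5+220,297.5/5-.5+170,.125))
t=ray(ct,163.5/5-.5+220,230/5-.5+170,.1);print(t)
```

```text
[[0.5035 0.0119]
 [0.4899 0.0291]
 [0.4977 0.051 ]
 [0.5175 0.0525]
 [0.5299 0.039 ]]
ctr [0.51051487 0.03220282]
0.021472453903283683 10.910959871096622
0.020835461151285525 8.448188157286921
0.022751678308773924 4.407357396698785
0.021472453903283718 10.910959871096352
0.02055290587199767 19.369271526011044
head [0.51150648 0.03172465 0.125     ]
[0.51198815 0.03288237 0.125     ] [ 0.479316   -0.19077374  0.125     ]
[0.51145086 0.03237218 0.1       ]
```

Request:
servo_tool:
  deltas:
    - [[85,50,-15,-30,0],[85,65,-15,-70,0],[85,65,-15,-80,0],[85,65,-15,-80,0]]

```text
time: 2.33
tool_pos: [0.5679, 0.0335, 0.1698]
tool_rot: [-0.001, 0.149, 0.989, -0.0]
contact_force: [-0.1, -0.0, 0.7]
gripper_width: 0.998
```

Run:
```python
from h import *
import pickle
s=state();c=calibration("wrist");im=grab_frame("wrist")[:,:,::-1]
pickle.dump(c,open("c2.pkl","wb"));print(s["tool_pos"],c["world_from_camera"][:3,3],s["ft_torque"])
cv2.imwrite("pics/e.png",im)
u,v=proj(c,[.5113,.0321,.094]);print(u,v)
u,v=int(u),int(v)
cr=im[max(v-55,0):v+55,u-60:u+60];print(max(v-55,0),u-60)
cv2.imwrite("pics/e2.png",cv2.convertScaleAbs(cv2.resize(cr,None,fx=5,fy=5,interpolation=cv2.INTER_CUBIC),alpha=1.6))
```

```text
[0.5679252  0.03353118 0.16975595] [0.4974143  0.05549083 0.29406374] [ 0.07968993  0.0024181  -0.01373432]
247.3302055424768 143.10462997169472
88 187
```

View pics/e2.png

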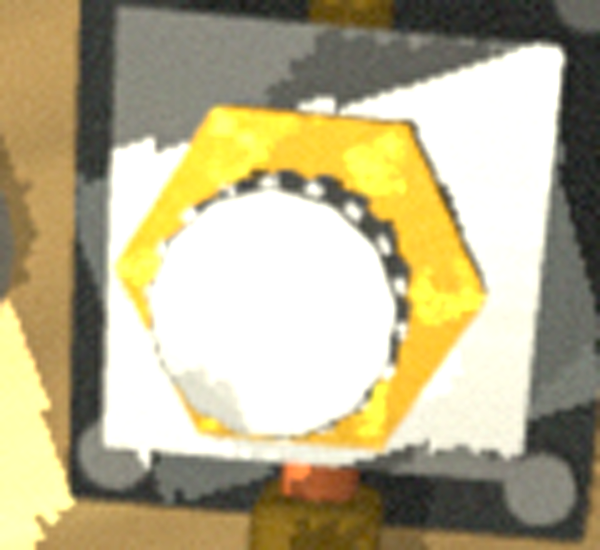

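```bash
cat >> h.py <<'E'
def hexfit(c,pts,head,ox,oy,s=5):
    f=lambda p:((p[0]+.5)/s-.5+ox,(p[1]+.5)/s-.5+oy)
    P=np.array([ray(c,*f(p),.094)[:2] for p in pts]);ctr=P.mean(0)
    print("ctr",ctr,"head",ray(c,*f(head),.125))
    a=[]
    for p in P: d=p-ctr;a.append(np.degrees(np.arctan2(d[1],d[0]))%60);print(np.linalg.norm(d),a[-1])
    E=np.roll(P,-1,0)-P;print("edges",np.degrees(np.arctan2(E[:,1],E[:,0]))%60)
    Z=E[:,0]+1j*E[:,1];print("edge dir mod60",np.degrees(np.angle((Z**6/abs(Z)**5).sum())/6)%60)
E
python3 - <<'E'
from h import *
import pickle
c=pickle.load(open("c2.pkl","rb"))
hexfit(c,[(213,105),(410,122),(486,292),(385,445),(200,435),(117,270)],(274,314),187,88)
E
```

```text
ctr [0.51163388 0.03176307] head [0.51167806 0.03175419 0.125     ]
0.022020420308493653 8.68145229570095
0.0220672397794346 7.306408577379841
0.021632988185313794 9.510767012194037
0.021704883356594505 8.828922968565559
0.022289956629092292 7.995666783149353
0.02163700336574665 9.438795056904226
edges [8.09645754 7.3772283  9.33223776 9.70993614 7.19858147 9.91846558]
edge dir mod60 8.620061071693764
```

Request:
servo_tool:
  deltas:
    - [[85,-40,-2,0,1.5],[85,-56,-2,0,3],[85,-56,-2,0,4.3],[85,-56,-2,-30,4.3],[85,-56,-2,-30,4.3]]

```text
time: 3.0
tool_pos: [0.5116, 0.0309, 0.1402]
tool_rot: [-0.001, -0.075, 0.997, 0.0]
contact_force: [-0.6, 0.1, 0.1]
gripper_width: 0.996
```

```bash
cat >> h.py <<'E'
def rep(p=None):
    s=state();w,x,y,z=s["tool_rot"]
    print("t",s["time"],"pos",np.round(s["tool_pos"]*1000,1),"jaw",round((2*np.degrees(np.arctan2(y,x))-90)%180,2),"F",np.round(s["contact_force"],2),"M",np.round(s["ft_torque"],3),"w",round(85.4*s["gripper_width"],1),"j6",round(s["joint_pos"][5],4), "e6",round(s["joint_efforts"][5],3))
E
python3 -c "from h import *;rep()"
```

```text
t 3.0 pos [511.6  30.9 140.2] jaw 98.65 F [-0.56  0.11  0.08] M [ 0.034 -0.018  0.011] w 85.1 j6 -1.8068 e6 -0.004
```

Request:
servo_tool:
  deltas:
    - [[85,0,1,-35,0],[85,0,1,-59,0],[60,0,1,-59,0],[44,0,1,-59,0],[44,0,1,-59,0]]

```text
time: 3.62
tool_pos: [0.5141, 0.0314, 0.0834]
tool_rot: [0.002, -0.075, 0.997, -0.0]
contact_force: [-0.4, -0.5, 0.8]
gripper_width: 0.513
```

```bash
python3 -c "from h import *;rep()"
```

```text
t 3.625 pos [514.1  31.4  83.4] jaw 98.63 F [-0.4  -0.49  0.79] M [-0.006  0.026  0.038] w 43.8 j6 -1.805 e6 0.0
```

Request:
servo_tool:
  deltas:
    - [[34,0,0,0,0],[34,0,0,0,0],[34,0,0,0,0],[34,0,0,0,0],[34,0,0,0,0]]

```text
time: 4.25
tool_pos: [0.514, 0.0312, 0.0833]
tool_rot: [0.001, -0.075, 0.997, -0.0]
contact_force: [-2.1, -0.5, 6.1]
gripper_width: 0.436
```

```bash
python3 -c "from h import *;rep()"
```

```text
t 4.25 pos [514.   31.2  83.3] jaw 98.59 F [-2.08 -0.46  6.11] M [-0.154  0.226 -0.254] w 37.2 j6 -1.8044 e6 -0.242
```

Request:
servo_tool:
  deltas:
    - [[34,0,0,0,0.3],[34,0,0,0,0.3],[34,0,0,0,0.3]]

```text
time: 4.62
tool_pos: [0.514, 0.0313, 0.0834]
tool_rot: [0.001, -0.089, 0.996, 0.0]
contact_force: [-1.8, -0.7, 7.1]
gripper_width: 0.436
```

```bash
python3 -c "from h import *;rep()"
```

```text
t 4.625 pos [514.   31.3  83.4] jaw 100.22 F [-1.78 -0.71  7.08] M [-0.103  0.247 -1.118] w 37.2 j6 -1.8335 e6 -1.116
```

Request:
servo_tool:
  deltas:
    - [[34,0,0,0,0.3],[34,0,0,0,0.3],[34,0,0,0,0.3]]

```text
time: 5.0
tool_pos: [0.514, 0.0313, 0.0833]
tool_rot: [0.001, -0.105, 0.995, 0.0]
contact_force: [-2.3, 0.3, 6.8]
gripper_width: 0.435
```

```bash
python3 -c "from h import *;rep()"
```

```text
t 5.0 pos [514.   31.3  83.3] jaw 102.0 F [-2.35  0.32  6.85] M [-0.17   0.252 -1.121] w 37.1 j6 -1.8648 e6 -1.176
```

Request:
servo_tool:
  deltas:
    - [[34,0,0,0,-0.3],[34,0,0,0,-0.3],[34,0,0,0,-0.3]]

```text
time: 5.38
tool_pos: [0.514, 0.0312, 0.0833]
tool_rot: [0.001, -0.091, 0.996, -0.0]
contact_force: [-1.4, -0.9, 6.2]
gripper_width: 0.436
```

```bash
python3 -c "from h import *;rep()"
```

```text
t 5.375 pos [514.   31.2  83.3] jaw 100.42 F [-1.43 -0.94  6.23] M [-0.074  0.293 -0.059] w 37.3 j6 -1.8362 e6 -0.089
```

Request:
servo_tool:
  deltas:
    - [[34,0,0,0,-0.3],[34,0,0,0,-0.3],[34,0,0,0,-0.3]]

```text
time: 5.75
tool_pos: [0.514, 0.0312, 0.0833]
tool_rot: [0.001, -0.075, 0.997, -0.0]
contact_force: [-1.8, -0.6, 6.3]
gripper_width: 0.432
```

```bash
python3 -c "from h import *;rep()"
```

```text
t 5.75 pos [514.   31.2  83.3] jaw 98.64 F [-1.8  -0.55  6.28] M [-0.114  0.178  0.049] w 36.9 j6 -1.8051 e6 0.008
```

Request:
servo_tool:
  deltas:
    - [[34,0,0,0,-0.3],[34,0,0,0,-0.3],[34,0,0,0,-0.3]]

```text
time: 6.12
tool_pos: [0.514, 0.0312, 0.0833]
tool_rot: [0.001, -0.06, 0.998, -0.0]
contact_force: [-1.5, -1.1, 6.0]
gripper_width: 0.437
```

```bash
python3 -c "from h import *;rep()"
```

```text
t 6.125 pos [514.   31.2  83.3] jaw 96.84 F [-1.53 -1.05  6.03] M [-0.225  0.3    0.008] w 37.3 j6 -1.7737 e6 0.011
```

Request:
servo_tool:
  deltas:
    - [[34,0,0,0,-0.3],[34,0,0,0,-0.3],[34,0,0,0,-0.3]]

```text
time: 6.5
tool_pos: [0.514, 0.0311, 0.0834]
tool_rot: [0.001, -0.044, 0.999, -0.0]
contact_force: [-1.1, -1.5, 7.5]
gripper_width: 0.432
```

```bash
python3 -c "from h import *;rep()"
```

```text
t 6.5 pos [514.   31.1  83.4] jaw 95.04 F [-1.07 -1.46  7.49] M [-0.222  0.287 -0.008] w 36.9 j6 -1.7423 e6 0.011
```

Request:
servo_tool:
  deltas:
    - [[34,0,0,0,-0.4]]

```text
time: 6.62
tool_pos: [0.514, 0.0311, 0.0834]
tool_rot: [0.001, -0.023, 1.0, -0.001]
contact_force: [-1.1, -1.4, 6.3]
gripper_width: 0.44
```

```bash
python3 -c "from h import *;rep();cv2.imwrite('pics/f.png',grab_frame('wrist')[:,:,::-1]);rep()"
```

```text
t 6.625 pos [514.   31.1  83.4] jaw 92.64 F [-1.14 -1.42  6.28] M [-0.143  0.258  0.396] w 37.6 j6 -1.7001 e6 0.03
t 6.675 pos [514.   31.1  83.3] jaw 92.56 F [-1.1   0.04  6.2 ] M [-0.17   0.26   0.087] w 37.5 j6 -1.6988 e6 0.265
```

View pics/f.png

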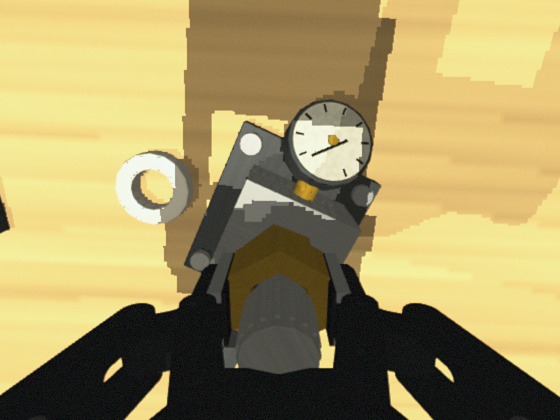

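Request:
servo_tool:
  deltas:
    - [[34,0,0,0,-0.5],[34,0,0,0,-1]]

```text
time: 6.92
tool_pos: [0.514, 0.031, 0.0834]
tool_rot: [0.001, 0.03, 1.0, -0.001]
contact_force: [-1.3, -1.3, 5.8]
gripper_width: 0.436
```

```bash
python3 -c "from h import *;rep()"
```

```text
t 6.925 pos [514.   31.   83.4] jaw 86.61 F [-1.32 -1.3   5.8 ] M [-0.301  0.234  0.315] w 37.3 j6 -1.5949 e6 0.015
```

Request:
servo_tool:
  deltas:
    - [[46,0,0,0,-0.2],[46,0,0,0,0],[46,-2.5,0.5,-1,0],[46,-2.5,0.5,-1,0]]

```text
time: 7.42
tool_pos: [0.5097, 0.0321, 0.0798]
tool_rot: [-0.0, 0.029, 1.0, 0.0]
contact_force: [0.3, 0.8, 0.2]
gripper_width: 0.537
```

```bash
python3 -c "from h import *;rep()"
```

```text
t 7.425 pos [509.7  32.1  79.8] jaw 86.64 F [0.32 0.85 0.23] M [0.011 0.042 0.006] w 45.8 j6 -1.5951 e6 -0.002
```

Request:
servo_tool:
  deltas:
    - [[34,0,0,0,0],[34,0,0,0,0],[34,0,0,0,0],[34,0,0,0,0]]

```text
time: 7.92
tool_pos: [0.51, 0.0314, 0.0804]
tool_rot: [-0.0, 0.03, 1.0, -0.001]
contact_force: [-3.7, -4.6, 3.4]
gripper_width: 0.436
```

```bash
python3 -c "from h import *;rep()"
```

```text
t 7.925 pos [510.   31.4  80.4] jaw 86.61 F [-3.71 -4.65  3.4 ] M [-0.716  0.484 -0.212] w 37.3 j6 -1.5947 e6 -0.204
```

Request:
servo_tool:
  deltas:
    - [[34,0.5,0,0,-1.2],[34,1,0,0,-2.4],[34,1.5,0,0,-3.6],[34,1.5,0,0,-4.8]]

```text
time: 8.43
tool_pos: [0.5105, 0.0326, 0.0804]
tool_rot: [-0.002, 0.278, 0.96, -0.0]
contact_force: [-6.4, 1.0, 5.2]
gripper_width: 0.432
```

```bash
python3 -c "from h import *;rep()"
```

```text
t 8.425 pos [510.5  32.6  80.4] jaw 57.68 F [-6.38  0.97  5.22] M [0.103 0.969 0.316] w 36.9 j6 -1.0892 e6 -0.466
```

Request:
servo_tool:
  deltas:
    - [[34,0,0,0,-1.3],[34,0,0,0,-2.6],[34,0,0,0,-3.9],[34,0,0,0,-5.2]]

```text
time: 8.93
tool_pos: [0.5115, 0.0335, 0.0804]
tool_rot: [-0.001, 0.527, 0.85, 0.001]
contact_force: [-2.1, 4.3, 2.9]
gripper_width: 0.435
```

```bash
python3 -c "from h import *;rep()"
```

```text
t 8.925 pos [511.5  33.5  80.4] jaw 26.45 F [-2.07  4.31  2.88] M [0.594 0.319 0.335] w 37.2 j6 -0.5443 e6 -0.523
```

Request:
servo_tool:
  deltas:
    - [[34,0,0,0,-1.2],[34,0,0,0,-2.4],[34,0,0,0,-3.6],[34,0,0,0,-4.8]]

```text
time: 9.43
tool_pos: [0.5128, 0.0338, 0.0805]
tool_rot: [-0.0, 0.721, 0.693, 0.002]
contact_force: [4.6, 6.0, -1.6]
gripper_width: 0.433
```

```bash
python3 -c "from h import *;rep()"
```

```text
t 9.425 pos [512.8  33.8  80.5] jaw 177.66 F [ 4.58  6.04 -1.63] M [ 0.699 -0.367  0.357] w 37.0 j6 -0.0421 e6 -0.446
```

Request:
servo_tool:
  deltas:
    - [[34,0,0,0,-1.2],[34,0,0,0,-2.4],[34,0,0,0,-3.6],[34,0,0,0,-4.5],[34,0,0,0,-4.5]]

```text
time: 10.05
tool_pos: [0.514, 0.0334, 0.0805]
tool_rot: [0.0, 0.863, 0.506, 0.004]
contact_force: [7.7, 5.0, -6.6]
gripper_width: 0.434
```

```bash
python3 -c "from h import *;rep()"
```

```text
t 10.05 pos [514.   33.4  80.5] jaw 150.74 F [ 7.74  4.97 -6.59] M [ 0.603 -1.01  -0.359] w 37.0 j6 0.4272 e6 -0.247
```

Request:
servo_tool:
  deltas:
    - [[60,0,0,0,0],[60,0,0,0,0],[60,0,0,20,0],[60,0,0,37,0],[60,0,0,37,0]]

```text
time: 10.68
tool_pos: [0.5132, 0.0318, 0.1194]
tool_rot: [0.001, 0.862, 0.506, 0.002]
contact_force: [-0.9, -0.2, 0.0]
gripper_width: 0.704
```

Run:
```python
from h import *
import pickle
rep();c=calibration("wrist");im=grab_frame("wrist")[:,:,::-1];cv2.imwrite("pics/g.png",im);rep()
```

```text
t 10.675 pos [513.2  31.8 119.4] jaw 150.82 F [-0.86 -0.22  0.04] M [-0.022  0.009 -0.013] w 60.1 j6 0.4264 e6 -0.001
t 10.725 pos [512.4  31.9 118.2] jaw 150.82 F [ 0.14 -0.11 -0.31] M [-0.01   0.017  0.021] w 59.9 j6 0.4263 e6 -0.0
```

View pics/g.png

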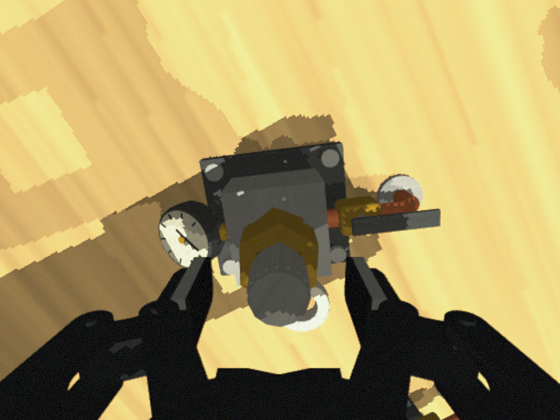

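Request:
servo_tool:
  deltas:
    - [[18,-0.5,0,-1,0],[18,-0.5,0,-1,0],[18,-0.5,0,-1,0],[18,-0.5,0,-1,0],[18,-0.5,0,-1,0]]

```text
time: 11.35
tool_pos: [0.5108, 0.032, 0.1158]
tool_rot: [-0.0, 0.862, 0.506, -0.0]
contact_force: [-0.0, 0.2, -2.2]
gripper_width: 0.271
```

```bash
python3 -c "from h import *;rep()"
```

```text
t 11.35 pos [510.8  32.  115.8] jaw 150.82 F [-0.01  0.19 -2.23] M [-0.002  0.041  0.003] w 23.2 j6 0.4263 e6 0.0
```

Request:
servo_tool:
  deltas:
    - [[18,0,0,1.5,0],[18,0,0,3,0]]

```text
time: 11.6
tool_pos: [0.5112, 0.032, 0.1193]
tool_rot: [-0.0, 0.862, 0.506, -0.0]
contact_force: [-0.1, 1.2, -1.3]
gripper_width: 0.274
```

```bash
python3 -c "from h import *;rep()"
```

```text
t 11.6 pos [511.2  32.  119.3] jaw 150.82 F [-0.12  1.2  -1.33] M [0.001 0.008 0.022] w 23.4 j6 0.4263 e6 0.0
```

Request:
servo_tool:
  deltas:
    - [[18,0,0,10,0],[18,0,0,25,0],[18,0,0,45,0],[18,0,0,70,0],[18,0,0,95,0]]

```text
time: 12.22
tool_pos: [0.5115, 0.032, 0.2165]
tool_rot: [0.0, 0.862, 0.506, 0.001]
contact_force: [0.3, -0.8, -1.7]
gripper_width: 0.272
```

Run:
```python
from h import *
rep()
for n in("scene","top"): cv2.imwrite(f"pics/h_{n}.png",grab_frame(n)[:,:,::-1])
im=cv2.imread("pics/h_top.png");cv2.imwrite("pics/h_t.png",cv2.resize(im[160:290,70:170],None,fx=4.5,fy=4.5,interpolation=cv2.INTER_CUBIC))
```

```text
t 12.225 pos [511.5  32.  216.5] jaw 150.82 F [ 0.29 -0.76 -1.7 ] M [ 0.008 -0.024 -0.005] w 23.3 j6 0.4263 e6 -0.0
```

View pics/h_scene.png

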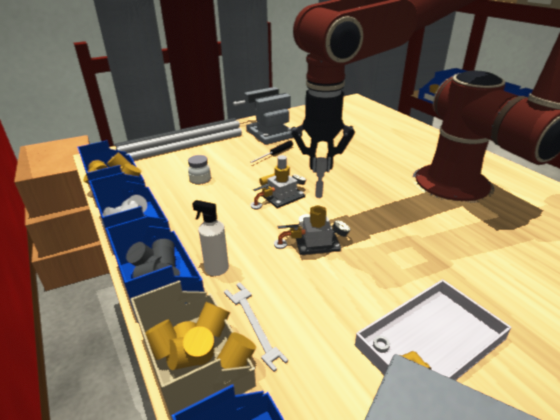

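View pics/h_t.png

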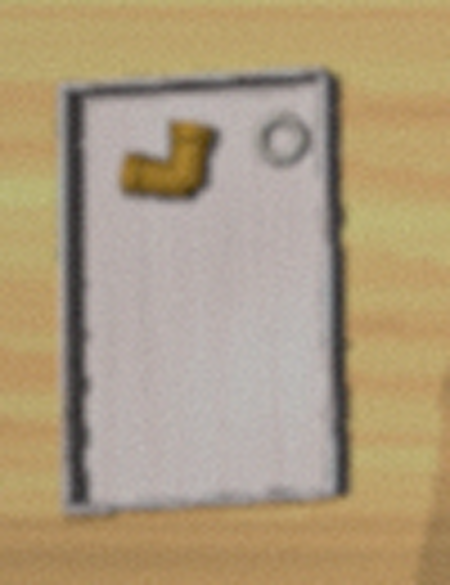

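```bash
python3 -c "
from h import *
c=calibration('top')
for p in [(205,360),(82,95),(325,85),(338,490),(85,500)]:
    print(p,ray(c,(p[0]+.5)/4.5-.5+70,(p[1]+.5)/4.5-.5+160,.004))"
```

```text
(205, 360) [0.45788933 0.38395892 0.004     ]
(82, 95) [0.60882135 0.46318684 0.004     ]
(325, 85) [0.61596263 0.32410251 0.004     ]
(338, 490) [0.38613332 0.30545289 0.004     ]
(85, 500) [0.37914704 0.44658411 0.004     ]
```

Request:
servo_tool:
  deltas:
    - [[18,-8,55,0,0],[18,-16,110,0,0],[18,-24,165,0,0],[18,-32,220,0,0],[18,-40,270,0,0]]

```text
time: 12.95
tool_pos: [0.4704, 0.3037, 0.2138]
tool_rot: [0.0, 0.862, 0.506, -0.0]
contact_force: [1.5, 0.1, -1.8]
gripper_width: 0.278
```

Request:
servo_tool:
  deltas:
    - [[18,-10,45,0,0],[18,-12,73,0,0],[18,-12,73,-30,0],[18,-12,73,-70,0],[18,-12,73,-100,0]]

```text
time: 13.58
tool_pos: [0.4582, 0.3745, 0.1118]
tool_rot: [0.0, 0.862, 0.506, -0.001]
contact_force: [0.1, -1.3, -1.3]
gripper_width: 0.275
```

```bash
python3 -c "from h import *;rep()"
```

```text
t 13.575 pos [458.2 374.5 111.8] jaw 150.84 F [ 0.1  -1.34 -1.31] M [0.01  0.004 0.048] w 23.5 j6 1.0684 e6 -0.0
```

Request:
servo_tool:
  deltas:
    - [[18,0,0,-10,0],[18,0,0,-15,0],[18,0,0,-18,0],[18,0,0,-18,0]]

```text
time: 14.08
tool_pos: [0.4599, 0.3753, 0.0974]
tool_rot: [-0.0, 0.862, 0.506, 0.001]
contact_force: [0.3, 0.7, -2.1]
gripper_width: 0.27
```

```bash
python3 -c "from h import *;rep()"
```

```text
t 14.075 pos [459.9 375.3  97.4] jaw 150.82 F [ 0.29  0.68 -2.08] M [-0.013  0.01  -0.002] w 23.0 j6 1.0685 e6 0.0
```

Request:
servo_tool:
  deltas:
    - [[18,0,0,-1,0],[18,0,0,-2,0],[18,0,0,-2,0]]

```text
time: 14.45
tool_pos: [0.4593, 0.3749, 0.0943]
tool_rot: [0.0, 0.862, 0.506, -0.0]
contact_force: [-0.1, 0.1, -1.6]
gripper_width: 0.274
```

```bash
python3 -c "from h import *;rep()"
```

```text
t 14.45 pos [459.3 374.9  94.3] jaw 150.82 F [-0.1   0.05 -1.58] M [ 0.029 -0.019  0.004] w 23.4 j6 1.0684 e6 0.0
```

Request:
servo_tool:
  deltas:
    - [[18,0,0,-1,0],[18,0,0,-2,0],[18,0,0,-3,0],[18,0,0,-3,0]]

```text
time: 14.95
tool_pos: [0.4592, 0.3749, 0.0911]
tool_rot: [0.0, 0.862, 0.506, -0.0]
contact_force: [-0.4, 0.9, -2.2]
gripper_width: 0.277
```

```bash
python3 -c "from h import *;rep()"
```

```text
t 14.95 pos [459.2 374.9  91.1] jaw 150.82 F [-0.38  0.85 -2.16] M [ 0.078 -0.021 -0.039] w 23.6 j6 1.0684 e6 -0.0
```

Request:
servo_tool:
  deltas:
    - [[18,0,0,-0.7,0],[18,0,0,-1,0],[18,0,0,-1,0]]

```text
time: 15.32
tool_pos: [0.4592, 0.375, 0.0903]
tool_rot: [-0.0, 0.862, 0.506, -0.0]
contact_force: [0.4, -0.2, -2.1]
gripper_width: 0.269
```

```bash
python3 -c "from h import *;rep()"
```

```text
t 15.325 pos [459.2 375.   90.3] jaw 150.82 F [ 0.41 -0.16 -2.15] M [0.05  0.018 0.027] w 23.0 j6 1.0685 e6 0.0
```

Request:
servo_tool:
  deltas:
    - [[18,0,0,-0.5,0],[18,0,0,-1,0],[18,0,0,-1,0]]

```text
time: 15.7
tool_pos: [0.4594, 0.3751, 0.0895]
tool_rot: [-0.0, 0.862, 0.506, 0.0]
contact_force: [-0.1, -0.2, -0.4]
gripper_width: 0.272
```

```bash
python3 -c "from h import *;rep()"
```

```text
t 15.7 pos [459.4 375.1  89.5] jaw 150.82 F [-0.06 -0.21 -0.45] M [-0.025  0.152  0.018] w 23.3 j6 1.0685 e6 0.001
```

Request:
servo_tool:
  deltas:
    - [[18,0,0,-0.5,0],[18,0,0,-1,0],[18,0,0,-1,0]]

```text
time: 16.08
tool_pos: [0.4596, 0.3753, 0.0895]
tool_rot: [-0.0, 0.862, 0.506, 0.0]
contact_force: [-2.0, -0.0, 5.7]
gripper_width: 0.269
```

```bash
python3 -c "from h import *;rep()"
```

```text
t 16.075 pos [459.6 375.3  89.5] jaw 150.82 F [-2.01 -0.04  5.7 ] M [-0.135  0.498 -0.017] w 23.0 j6 1.0685 e6 0.005
```

Request:
servo_tool:
  deltas:
    - [[30,0,0,0.5,0],[45,0,0,0.5,0],[70,0,0,0.5,0],[70,0,0,0.5,0],[70,0,0,0.5,0]]

```text
time: 16.7
tool_pos: [0.4593, 0.3749, 0.0887]
tool_rot: [-0.0, 0.862, 0.506, -0.0]
contact_force: [0.1, -0.9, 0.1]
gripper_width: 0.82
```

Request:
servo_tool:
  deltas:
    - [[70,0,0,20,0],[70,0,0,60,0],[70,0,0,120,0],[70,-60,0,150,0],[70,-60,0,150,0]]

```text
time: 17.32
tool_pos: [0.3987, 0.3762, 0.2444]
tool_rot: [-0.001, 0.862, 0.507, 0.004]
contact_force: [-0.2, 0.1, 0.5]
gripper_width: 0.821
```

Run:
```python
from h import *
rep()
for n in("scene","top"): cv2.imwrite(f"pics/i_{n}.png",grab_frame(n)[:,:,::-1])
im=cv2.imread("pics/i_top.png");cv2.imwrite("pics/i_t.png",cv2.resize(im[160:290,70:400],None,fx=2.4,fy=2.4,interpolation=cv2.INTER_CUBIC))
im=cv2.imread("pics/i_scene.png");cv2.imwrite("pics/i_s.png",cv2.resize(im[140:400,240:540],None,fx=2.3,fy=2.3,interpolation=cv2.INTER_CUBIC))
```

```text
t 17.325 pos [398.7 376.2 244.4] jaw 150.94 F [-0.23  0.12  0.51] M [ 0.03  -0.013 -0.012] w 70.1 j6 1.1277 e6 0.049
```

View pics/i_s.png

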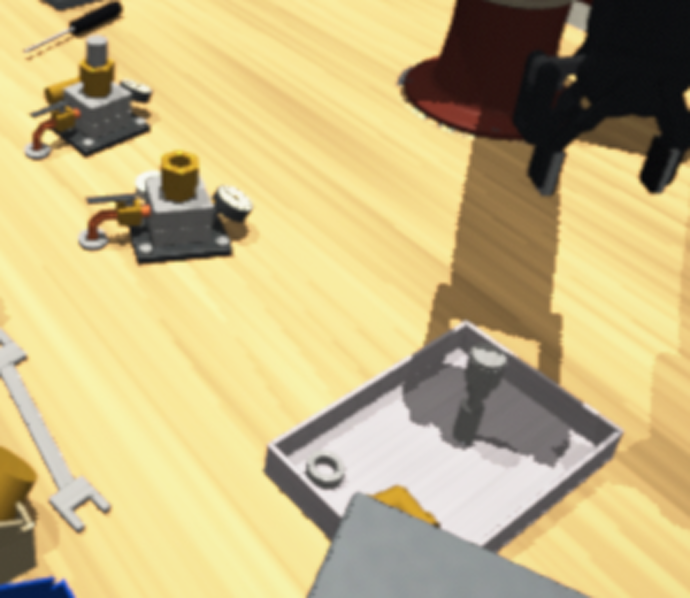

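View pics/i_t.png

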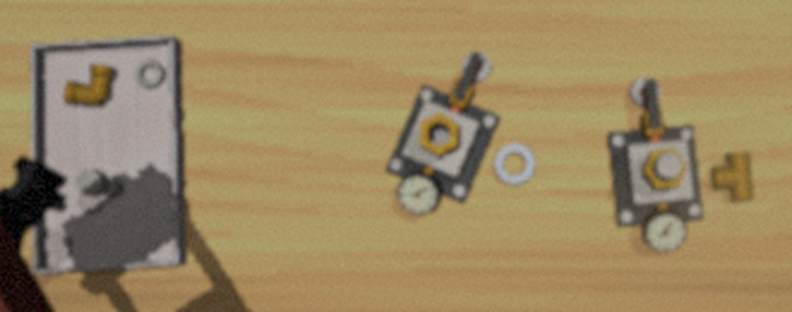

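Request:
servo_tool:
  deltas:
    - [[70,0,0,0,0],[70,0,0,0,0],[70,0,0,0,0]]

```text
time: 17.8
tool_pos: [0.3995, 0.3747, 0.2378]
tool_rot: [0.0, 0.863, 0.506, -0.001]
contact_force: [0.2, -0.2, 0.3]
gripper_width: 0.82
```

```bash
python3 -c "
from h import *
rep();print(job_done())"
```

```text
t 17.8 pos [399.5 374.7 237.8] jaw 150.79 F [ 0.22 -0.22  0.29] M [ 0.022 -0.015 -0.016] w 70.0 j6 1.1273 e6 -0.0
the job is handed in; nothing more can be done
None
```

Port_1 (the left one, beside the tape spool) is the fuel-gas port, and its plug now stands upright in the tray. I handed the job in at 17.8 s.

- **Finding the left-hand nut:** Turning nut_1 about 0.06 rad counter-clockwise met about 1.1 N m. Clockwise it ran at about 0.3–0.4 N m while moving, so clockwise slackens it.
- **Drawing the plug:** I turned the nut clockwise to about 2.2 rad in all. The plug then came up with only its own weight on the wrist, about 2 N, and I lowered it onto the tray floor until it touched before letting go.
- **Last checks:** The final pictures show the plug standing in the tray, the nut still on port_1, and port_2 with its plug in. The bystanders I could see in those views were where they started, and the gripper was clear of everything.

**Not checked or in doubt:**
- **Port_2 not felt:** I never touched it. Exactly one nut is left-hand, and nut_1 settled which.
- **Tightening probe unclear:** The reading stayed flat near 1.1 N m over its second half instead of climbing. The end-of-step readings were below the 1.5 N m neck limit, but I did not check the torque during the motion or the neck_1 angle separately.
- **Small grip misalignment:** The first grip was about 2 mm off centre. I re-centred before the long turn, and side forces there stayed under 10 N.

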